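# Pack the dark bar and shut the gift case

### The job

Complete the open blue gift case: take the dark chocolate bar from the wooden board and set it down gently, without dropping it, flat and lengthwise on the gold card in the case, leaving the ivory bar in there where it lies. With the bar released and nothing standing above the rim, close the lid all the way.

Things in the scene. Friction and masses are not known exactly. Their poses are not given: they have to be found in the camera images.
- dark_bar: the very dark brown chocolate bar, 100 mm long (its x axis) x 32 mm wide (y) x 16 mm high (z), about 65 g. It lies flat on the wooden board (12 mm thick, top at z = 0.012) in a row of three bars of the same size, 80 mm apart across their width; the others are milk brown and pink. Order varies. Origin: centre of its underside.
- case: the blue gift case, fixed to the table: an open tray 160 mm (x) x 220 mm (y) x 30 mm high, walls and floor 5 mm thick; the lid starts open, near or a little past upright. Origin: centre of its underside, on the table. Its +x side, away from the robot, carries the hinge. Yaw varies.
- gold_card: gold card, 120 mm (x) x 50 mm (y) x 3 mm, fixed on the case's floor, long way along the case's x axis, in the left or the right half (y = +55 or -55 mm in the case's frame): the place for the dark bar. Origin: centre of its underside; its top is 8 mm above the table.
- ivory_bar: cream-white chocolate bar, same size as the dark one, already lying loose and flat in the other half of the case, along the case's x axis. Origin: centre of its underside.
- lid (a joint): angle of the case's blue lid, rad: 0 shut, 1.57 upright, limit 1.9 (leaning away from the robot). Flat plate 160 mm from hinge to free edge, 220 mm wide, 6 mm thick, small brass tab 11 mm past the free edge. Hinge line: along y at x +80, z +30.5 mm in the case's frame, on the plate's inner face. A stiff hinge (0.18 N m) keeps it at any angle, so push it from behind and down until shut.
Mind the look-alikes: they are no part of the job. What is shaped like the dark_bar but purple is not meant.

How it is judged:
By the outcome, as a careful person would: the job done as asked, in the order asked, and still so for the second after the job is handed in, with the robot touching nothing.
It also fails if it takes over 54 s, if anything falls off the work surface, if the arm or the gripper's body presses on something with over 40 N, if the wrist force passes 120 N, or if a joint passes its speed limit or range.

### The arm

A 6-joint arm with a two-finger parallel gripper is mounted at the origin on the work surface. World frame = base frame: x ahead of the robot, y to its left, z up, the work surface at z = 0. Lengths are in m, angles in rad, forces in N, time in s.
With the tool pointing down it reaches from about 0.3 to 0.875 m from the base axis. Payload 6.4 kg.
Tool frame: the origin (TCP) lies midway between the tips of the shut fingers; the grasp point (between the pads) lies 19 mm behind it (ctrl.pinch_z is the distance from the TCP to the grasp point, in m); x points along the fingers, z is the direction in which the jaws open and shut, and the axes are right-handed (so a half turn about x gives the same grasp; the last joint's range is limited). The gripper opens to 85 mm and grips with 20 to 120 N. Pads are 22 mm wide; open, the fingers measure 114 mm over their backs; the gripper's body (76 mm by 85 mm) begins 54 mm behind the grasp point. The pads swing forward as they close: fully open they stand 13 mm farther back than shut.
Start: joints at [-1.423, 0.181, 1.607, -0, 1.354, -0.206], TCP at [0.199, -0.539, 0.231] pointing down, gripper open.
Joint ranges: [-2.99, 2.99], [-0.89, 2.07], [0.3, 2.58], [-1.14, 4.28], [0, 2.63], [-3.12, 3.12]. Speed limits (rad/s): [2.57, 2.57, 3.01, 3.14, 3.14, 3.14].

### API

Orientations are given as a unit quaternion [x, y, z, w].
In Python, from rig import ctrl, eyes gives the robot as it stands.
- The arm moves only by the shell command python3 -m inch 'ROWS'. ROWS is JSON, a list of rows, each a list of 3 entries, a list of its own where there are three numbers: the gripper's target within -1 to 1 (fully open at 1, half-way at 0, shut at -1), then the shift along the tool's x, y, z as a fraction of full scale, then the turn about the tool's x as a fraction of full scale. A call has 1 to 5 rows; each row is the pose to reach, as a shift and turn from the pose commanded when the call began, along the tool's axes at that moment; what a row does not reach only later rows make up. Full scale, the value 1, is 0.5 m for a shift and pi/2 rad for a turn. A row lasts 1/10 s, in which the tool goes at most 50 mm and 8.59 degrees, less where a joint would pass 70% of its speed; a pose out of reach is approached as far as the arm can. A call with a number of a shift or a turn outside -1 to 1 is refused whole. A call with a gripper value outside its range is refused whole. The fingers move at their own pace and stop on an object; the grip force is fixed at half the most. Time passes only in rows, so rows that repeat a pose let the fingers close. It gives the time, the measured TCP pose, the force and the opening at its end, in the units of the state.
- ctrl.get_obs(): the state, without advancing time (a new reading comes with each control period).
- eyes.camera(name): name is "scene" or "top" or "wrist"; returns a dict with "image" (420x560x3 uint8, red, green, blue), "depth" (420x560 float32, m along the optical axis (not along the pixel's ray), 0 where there is no reading), "mtx" (3x3 intrinsics, pixels), "T" (4x4, takes a point from camera to world coordinates). Camera axes: x right, y up, looking along -z (the intrinsics and any distortion apply to the point x, -y, -z); pixel columns grow to the right and rows downward; lengths in m; the calibration is good to about 2 mm. A picture is of the moment at which its call begins.
- ctrl.sign_off(): hands the job in, once; it reports no verdict.
The state is a dict: "t": time; "joints": joint angles; "qd": joint speeds; "tau": joint torques, N m; "eef_pos": TCP position; "tcp_rot": TCP orientation; "wrist_force": force on the tool from outside, world axes, zero at the start; "wrist_torque": the same for the moment, N m; "grip_width": opening from 0.0 (shut) to 1.0 (fully open).
Only numpy, scipy, OpenCV 4.12 (cv2) and the standard library are available. Lean on these libraries where they do the work, as an engineer would, in place of code of your own. Each camera call takes 0.05 s, during which the arm holds its last target.

## Working session

There is one attempt and no reset: what is moved stays moved. The work goes in short steps, Python scripts to look and compute and a shell command to move; the robot and the scene stay as the last step left them, time stands still between calls to the robot, and variables do not carry over. Pictures are saved under pics/ and viewed, and the job is handed in when it is done.

```bash
ls; mkdir -p pics; python3 - <<'E'
from rig import ctrl, eyes
import cv2
print(ctrl.get_obs(), ctrl.pinch_z)
for n in ["scene","top"]:
    c=eyes.camera(n); cv2.imwrite(f"pics/{n}0.png",c["image"][:,:,::-1]); print(n,c["mtx"],c["T"])
    import numpy as np; np.savez(f"{n}0.npz",**c)
E
```

```text
pics
{'t': 0.0, 'joints': array([-1.42326667e+00,  1.81522549e-01,  1.60804849e+00, -1.07961619e-05,
        1.35377505e+00, -2.06326728e-01]), 'qd': array([-2.39192870e-04, -5.27422119e-07,  1.13008523e-03,  1.95681911e-04,
       -6.00016491e-06, -2.90504604e-04]), 'tau': array([-6.16529087e-04, -4.44875050e+01, -3.51336944e+01, -3.83284432e-04,
        9.01744352e-03, -1.23456029e-06]), 'eef_pos': array([ 0.19916178, -0.53880507,  0.23037498]), 'tcp_rot': array([ 0.40463889,  0.58062602, -0.40374189,  0.57977003]), 'wrist_force': array([-0.27461282,  0.24166786,  0.40152419]), 'wrist_torque': array([-0.05623687, -0.03446101, -0.01028423]), 'grip_width': 1.000633175046024} 0.0187
scene [[381.7393019    0.         283.12580025]
 [  0.         381.7393019  208.97562647]
 [  0.           0.           1.        ]] [[ 0.60674573 -0.66482771  0.43573356  0.95196676]
 [ 0.79475699  0.49712516 -0.34817797 -0.35405468]
 [ 0.01486424  0.55755779  0.83000504  0.77491938]
 [ 0.          0.          0.          1.        ]]
top [[382.45785395   0.         276.16074865]
 [  0.         382.45785395 208.55115751]
 [  0.           0.           1.        ]] [[ 0.00619114  0.99302929 -0.11770517  0.45695213]
 [-0.99981193  0.00831039  0.0175225  -0.02739809]
 [ 0.01837853  0.11757455  0.99289398  0.89172454]
 [ 0.          0.          0.          1.        ]]
```

View pics/scene0.png

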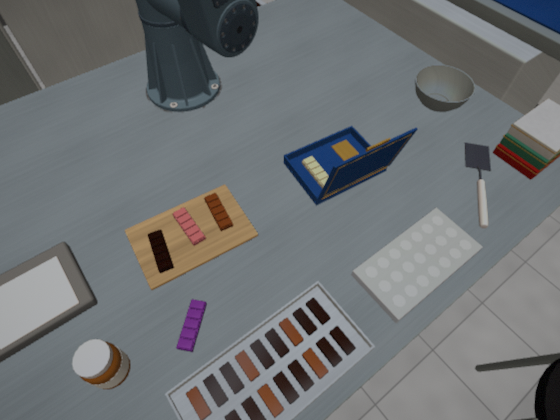

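View pics/top0.png

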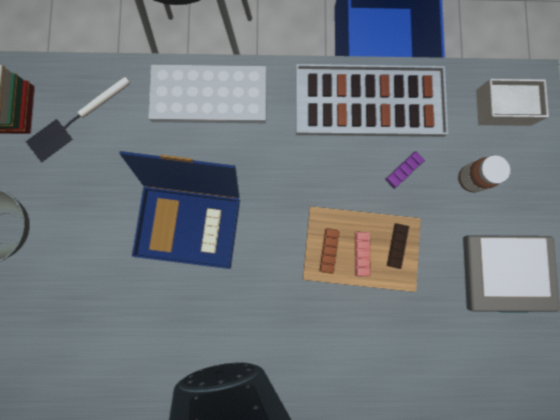

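The top view shows the dark bar at about (398,246) on the board, the case centred near (187,228), the gold card at (164,225), the ivory bar at (210,230), and the lid leaning back. I'll measure these next.

```bash
cat > h.py <<'E'
import numpy as np, cv2
def ray(c,uv,z):
    K,T=c["mtx"],c["T"]; uv=np.atleast_2d(uv).astype(float)
    d=np.c_[(uv[:,0]-K[0,2])/K[0,0],-(uv[:,1]-K[1,2])/K[1,1],-np.ones(len(uv))]@T[:3,:3].T
    o=T[:3,3]; return o+d*((z-o[2])/d[:,2])[:,None]
def depthpts(c,m):
    v,u=np.nonzero(m&(c["depth"]>0)); z=c["depth"][v,u]; K,T=c["mtx"],c["T"]
    p=np.c_[(u-K[0,2])/K[0,0]*z,-(v-K[1,2])/K[1,1]*z,-z]; return p@T[:3,:3].T+T[:3,3]
def proj(c,P):
    T=c["T"];p=(np.atleast_2d(P)-T[:3,3])@T[:3,:3]; K=c["mtx"]
    return np.c_[K[0,2]+K[0,0]*p[:,0]/-p[:,2],K[1,2]-K[1,1]*p[:,1]/-p[:,2]]
def blob(m,near):
    n,l,s,ce=cv2.connectedComponentsWithStats(m.astype(np.uint8)); 
    ok=[i for i in range(1,n) if s[i,4]>60]; i=min(ok,key=lambda i:np.hypot(*(ce[i]-near))); return l==i
def rect(c,m,z):
    v,u=np.nonzero(m); P=ray(c,np.c_[u,v],z)[:,:2]
    (cx,cy),(w,h),a=cv2.minAreaRect((P*1000).astype(np.float32))
    if w<h: w,h,a=h,w,a+90
    a=(a+90)%180-90
    return cx,cy,w,h,a,P.mean(0)*1000
E
python3 - <<'E'
from h import *
for n,pts in [("top",dict(dark=(398,246),gold=(164,225),ivory=(210,230))),("scene",dict(dark=(160,250),gold=(345,150),ivory=(315,170)))]:
    c=dict(np.load(n+"0.npz")); I=c["image"]; h=cv2.cvtColor(I,cv2.COLOR_RGB2HSV); H,S,V=[h[...,i].astype(int) for i in range(3)]
    for k,uv in pts.items(): print(n,k,I[uv[1],uv[0]],h[uv[1],uv[0]])
    r=I.astype(int)
    ms=dict(dark=(V<75)&(r[...,0]>=r[...,2]),gold=(H>8)&(H<25)&(S>140)&(V>90),ivory=(r.min(2)>150)&(S<90))
    for k,z in [("dark",.028),("gold",.008),("ivory",.021)]:
        m=blob(ms[k],pts[k]); print(n,k,m.sum(),np.round(np.r_[rect(c,m,z)[:5],rect(c,m,z)[5]],1), "depthz",np.round(np.median(depthpts(c,m),0),4))
    b=blob((H>105)&(H<130)&(S>120)&(r[...,2]>40),(187,228) if n=="top" else (330,170))
    P=depthpts(c,b); print("blue",b.sum())
    cv2.imwrite(f"pics/m_{n}.png",np.where(b[...,None],(255,255,255),I[...,::-1]*0.5))
    # lid points z>0.05
    L=P[P[:,2]>0.045]; print("lid",len(L),L.min(0),L.max(0)); 
    if len(L)>20:
        cc=L.mean(0); nrm=np.linalg.svd(L-cc)[2][2]; print("c",cc,"n",nrm)
    R=P[(P[:,2]>0.024)&(P[:,2]<.036)]; print("rim",len(R),cv2.minAreaRect((R[:,:2]*1000).astype(np.float32)))
    F=P[(P[:,2]>-0.002)&(P[:,2]<.009)]; print("floor",len(F),cv2.minAreaRect((F[:,:2]*1000).astype(np.float32)))
E
```

```text
top dark [57 44 37] [11 89 57]
top gold [147 113  63] [ 18 146 147]
top ivory [197 201 187] [ 39  18 201]
top dark 581 [ 477.7 -317.2   96.3   31.5  -12.2  477.6 -317.4] depthz [ 0.4786 -0.3179  0.0263]
top gold 886 [522.6 215.6 113.1  43.   -7.3 523.1 215.7] depthz [0.5236 0.2161 0.0071]
top ivory 515 [509.8 106.2  96.1  28.2  -6.5 509.2 106.3] depthz [0.5078 0.1064 0.0199]
blue 4622[ WARN:0@0.145] global loadsave.cpp:1063 imwrite_ Unsupported depth image for selected encoder is fallbacked to CV_8U.
Traceback (most recent call last):
ValueError: zero-size array to reduction operation minimum which has no identity
```

```bash
python3 - <<'E'
import cv2
a=cv2.imread("pics/top0.png"); cv2.imwrite("pics/topcase.png",cv2.resize(a[140:280,110:260],None,fx=4,fy=4,interpolation=cv2.INTER_NEAREST))
E
```

```text
(no output)
```

View pics/topcase.png

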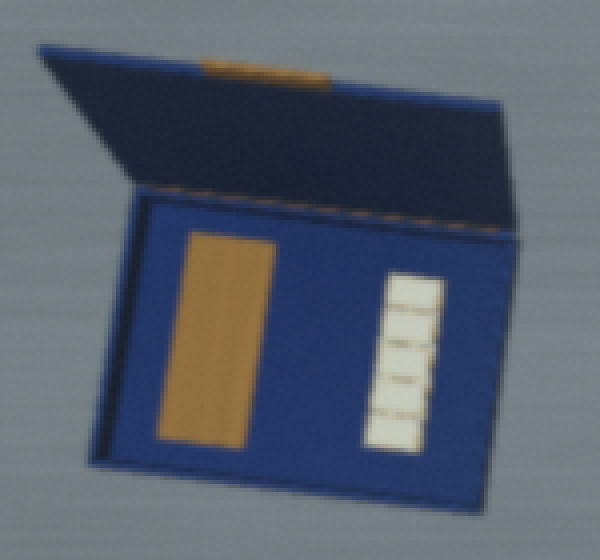

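```bash
python3 - <<'E'
from h import *
c=dict(np.load("top0.npz"))
P=ray(c,[(132.5,255.7),(231,268.2),(239,199.5),(143.75,186.2)],.03)[:,:2]; print(P*1000, [np.linalg.norm(P[i]-P[i-1]) for i in range(4)], P.mean(0))
d=P[2]-P[1];e=P[3]-P[0];print(np.degrees([np.arctan2(d[1],d[0]),np.arctan2(e[1],e[0])]))
w=P[0]-P[1];print(np.degrees(np.arctan2(-w[0],w[1])))
# lid plane depth
M=np.zeros((420,560),np.uint8); cv2.fillConvexPoly(M,np.array([(128,158),(230,169),(235,192),(150,182)]),1)
L=depthpts(c,M>0); cc=L.mean(0); s=np.linalg.svd(L-cc); print("lid",cc,s[2][2],s[1])
print("lidcorners via depth", )
for n,uv in [("tl",(122,154)),("tr",(234,168))]:
    print(n,c["depth"][uv[1]-1:uv[1]+4,uv[0]-1:uv[0]+4].round(3))
s=dict(np.load("scene0.npz")); I=s["image"]; r=I.astype(int);h=cv2.cvtColor(I,cv2.COLOR_RGB2HSV);H,S,V=[h[...,i].astype(int) for i in range(3)]
for k,m,near,z in [("dark",(V<75)&(r[...,0]>=r[...,2]),(160,250),.028),("ivory",(r.min(2)>120)&(S<90),(315,170),.021)]:
    m=blob(m,near); R=rect(s,m,z);print(k,m.sum(),np.round(np.r_[R[:5],R[5]],1),np.round(np.median(depthpts(s,m),0),4))
cv2.imwrite("pics/scz.png",cv2.resize(I[110:290,110:430,::-1],None,fx=2.5,fy=2.5))
E
```

```text
[[450.97143039 275.90913976]
 [424.72415355  56.98815364]
 [579.10417507  41.94568349]
 [607.69114684 258.37843256]] [np.float64(0.15769716300070777), np.float64(0.22048881537614223), np.float64(0.15511114387233216), np.float64(0.21831250496876836)] [0.51562273 0.15830535]
[-5.56521435 -6.3825875 ]
-6.836776946607134
lid [0.61538468 0.1437682  0.12102496] [-0.96959282  0.11453608  0.21626659] [2.63379807 1.61484482 0.02411878]
lidcorners via depth
tl [[0.718 0.721 0.719 0.718 0.716]
 [0.72  0.721 0.72  0.72  0.72 ]
 [0.724 0.726 0.725 0.722 0.723]
 [0.907 0.727 0.729 0.727 0.728]
 [0.907 0.734 0.732 0.733 0.731]]
tr [[0.72  0.719 0.721 0.91  0.906]
 [0.721 0.722 0.721 0.91  0.91 ]
 [0.728 0.727 0.725 0.911 0.909]
 [0.732 0.728 0.729 0.909 0.907]
 [0.735 0.733 0.735 0.744 0.907]]
dark 594 [ 484.4 -322.7  104.    30.4  -12.4  486.2 -322.8] [ 0.4866 -0.3228  0.0285]
ivory 216 [501.6 106.   75.7  31.2  -6.4 503.  107.5] [0.5053 0.1066 0.0225]
```

View pics/scz.png

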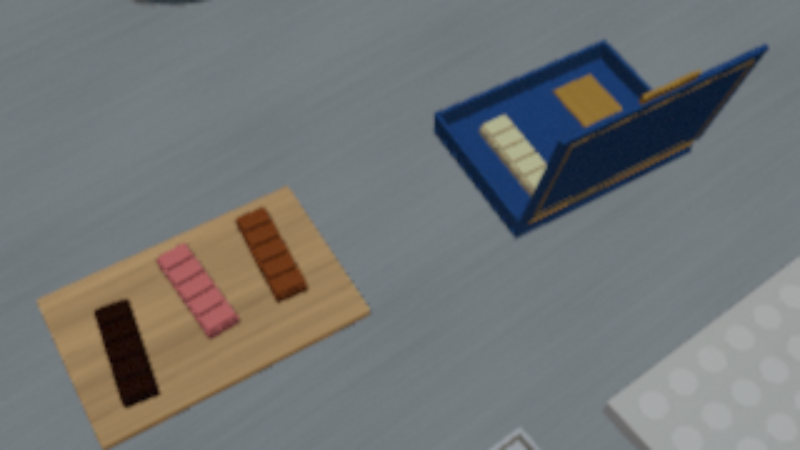

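Both views agree that the dark bar is at about (478.5, -318) mm with yaw -12.3°. The case yaw is about -6.7°, the card is at (523, 215.7) mm, and the lid is at about 1.79 rad. Next I'll work out the approach.

```bash
cat > g.py <<'E'
import sys; from rig import ctrl; import numpy as np
from scipy.spatial.transform import Rotation as Ro
def go(x,y,z,yaw=None):
    "yaw deg = heading of the bar's x axis; jaws along bar y"
    o=ctrl.get_obs(); R=Ro.from_quat(o["tcp_rot"]).as_matrix()
    s=R.T@(np.array([x,y,z])-o["eef_pos"])/.5
    j=np.degrees(np.arctan2(R[1,2],R[0,2])); t=0
    if yaw is not None: 
        t=-((yaw+90-j+90)%180-90)
    print("t",round(float(o["t"]),2),"pos",o["eef_pos"].round(4),"toolx",R[:,0].round(3),"jawdeg",round(j,2),"F",o["wrist_force"].round(1),"w",round(float(o["grip_width"]),3))
    print("shift frac",s.round(4),"turn deg",round(t,2),"frac",round(t/90,4), "q6",o["joints"][5].round(2))
if __name__=="__main__": go(*map(float,sys.argv[1:]))
E
python3 g.py .4785 -.318 .13 -12.3
```

```text
t 0.1 pos [ 0.1992 -0.5389  0.2305] toolx [-0.     0.002 -1.   ] jawdeg -69.73 F [ 0.2 -0.6  0. ] w 1.003
shift frac [ 0.2015  0.6771 -0.2205] turn deg 32.57 frac 0.3619 q6 -0.21
```

```bash
python3 -m inch '[[1,[0.05,0.1,-0.03],0.07],[1,[0.1,0.2,-0.06],0.15],[1,[0.14,0.3,-0.09],0.22],[1,[0.17,0.38,-0.12],0.3],[1,[0.19,0.45,-0.15],0.36]]'; python3 g.py .4785 -.318 .13 -12.3
```

```text
t: 0.6
eef_pos: [0.3808, -0.3934, 0.1366]
tcp_rot: [0.551, 0.443, -0.551, 0.442]
wrist_force: [0.2, -0.3, 0.3]
grip_width: 0.997
t 0.6 pos [ 0.3808 -0.3934  0.1366] toolx [-0.001  0.001 -1.   ] jawdeg -102.43 F [ 0.2 -0.3  0.3] w 0.997
shift frac [ 0.0133  0.1584 -0.1893] turn deg -0.13 frac -0.0015 q6 0.77
```

```bash
python3 -m inch '[[0.4,[0.003,0.06,-0.07],0],[0.4,[0.006,0.12,-0.14],0],[0.4,[0.012,0.158,-0.189],-0.0015],[0.4,[0.012,0.158,-0.189],-0.0015]]'; python3 g.py .4785 -.318 .06 -12.3; python3 - <<'E'
from rig import eyes; import cv2
from h import *
c=eyes.camera("wrist"); cv2.imwrite("pics/w1.png",c["image"][:,:,::-1]); np.savez("w1.npz",**c)
E
```

```text
t: 1.0
eef_pos: [0.4791, -0.3159, 0.1311]
tcp_rot: [0.549, 0.447, -0.548, 0.446]
wrist_force: [-0.1, -0.6, -0.7]
grip_width: 0.701
t 1.0 pos [ 0.4791 -0.3159  0.1311] toolx [-0.     0.002 -1.   ] jawdeg -101.72 F [-0.1 -0.6 -0.7] w 0.701
shift frac [ 0.1422 -0.0003  0.0046] turn deg 0.58 frac 0.0064 q6 0.98
```

View pics/w1.png

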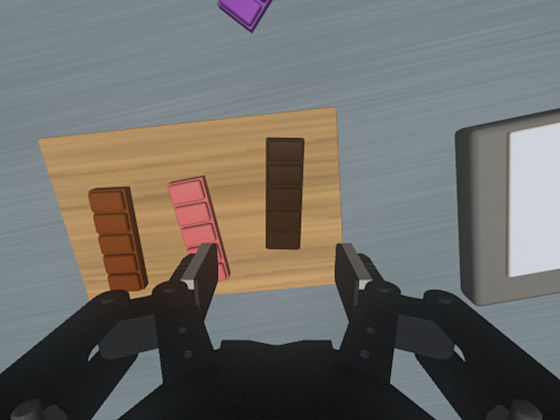

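The wrist view shows the dark bar, about (285,193), upright between the fingers' lines, so the jaws are aligned across it.

```bash
python3 - <<'E'
from h import *
c=dict(np.load("w1.npz")); I=c["image"].astype(int)
m=blob((I.max(2)<85)&(I[...,0]>I[...,2]+8),(285,193)); R=rect(c,m,.028); print(m.sum(),np.round(np.r_[R[:5],R[5]],1),np.median(depthpts(c,m),0))
v,u=np.nonzero(m);print(u.min(),u.max(),v.min(),v.max())
E
```

```text
3977 [ 482.6 -322.2   97.8   30.5  -12.3  485.2 -322.5] [ 0.48655295 -0.32251963  0.02874004]
266 303 138 248
```

```bash
python3 g.py .4815 -.321 .05 -12.3;  python3 -m inch '[[0.4,[0.08,0.002,0.0105],0.006],[0.4,[0.16,0.0035,0.0105],0.006],[0.4,[0.16,0.0035,0.0105],0.006]]'; python3 g.py .4815 -.321 .011 -12.3
```

```text
t 1.05 pos [ 0.4778 -0.3175  0.1313] toolx [-0.001  0.001 -1.   ] jawdeg -101.79 F [-0.5  0.  -0.1] w 0.702
shift frac [0.1626 0.0089 0.0055] turn deg 0.51 frac 0.0057 q6 0.98
t: 1.35
eef_pos: [0.4732, -0.3222, 0.0464]
tcp_rot: [-0.551, -0.446, 0.552, -0.438]
wrist_force: [-1.3, 1.5, -0.9]
grip_width: 0.699
t 1.35 pos [ 0.4732 -0.3222  0.0464] toolx [-0.008  0.008 -1.   ] jawdeg -102.62 F [-1.3  1.5 -0.9] w 0.699
shift frac [ 0.0707  0.0164 -0.0056] turn deg -0.32 frac -0.0036 q6 0.99
```

```bash
python3 -m inch '[[0.4,[0,0,0],0],[0.4,[0,0,0],0]]'; python3 g.py .4815 -.321 .011 -12.3
```

```text
t: 1.55
eef_pos: [0.4783, -0.3264, 0.0542]
tcp_rot: [0.552, 0.441, -0.552, 0.443]
wrist_force: [-0.4, 0.1, -0.7]
grip_width: 0.699
t 1.55 pos [ 0.4783 -0.3264  0.0542] toolx [ 0.002 -0.002 -1.   ] jawdeg -102.58 F [-0.4  0.1 -0.7] w 0.699
shift frac [ 0.0865  0.0036 -0.0121] turn deg -0.28 frac -0.0031 q6 0.99
```

```bash
python3 -m inch '[[0.4,[0,0,0],0],[0.4,[0,0,0],0],[0.4,[0,0,0],0]]'; python3 g.py .4815 -.321 .011 -12.3
```

```text
t: 1.85
eef_pos: [0.4782, -0.3253, 0.0532]
tcp_rot: [0.552, 0.442, -0.552, 0.443]
wrist_force: [0.5, -0.0, -0.4]
grip_width: 0.7
t 1.85 pos [ 0.4782 -0.3253  0.0532] toolx [ 0.001 -0.001 -1.   ] jawdeg -102.53 F [ 0.5 -0.  -0.4] w 0.7
shift frac [ 0.0844  0.0045 -0.0099] turn deg -0.23 frac -0.0025 q6 0.99
```

```bash
python3 -m inch '[[0.4,[0.01,0.0045,-0.01],-0.0025],[0.4,[0.01,0.0045,-0.01],-0.0025],[0.4,[0.05,0.0045,-0.01],-0.0025],[0.4,[0.084,0.0045,-0.01],-0.0025],[0.4,[0.084,0.0045,-0.01],-0.0025]]';python3 -m inch '[[0.4,[0,0,0],0],[0.4,[0,0,0],0],[0.4,[0,0,0],0]]'; python3 g.py .4815 -.321 .011 -12.3
```

```text
t: 2.35
eef_pos: [0.4802, -0.3194, 0.0083]
tcp_rot: [-0.551, -0.445, 0.551, -0.443]
wrist_force: [-0.5, -0.1, 0.3]
grip_width: 0.698
t: 2.65
eef_pos: [0.4813, -0.3206, 0.0107]
tcp_rot: [0.551, 0.443, -0.551, 0.444]
wrist_force: [0.1, -0.7, 0.1]
grip_width: 0.698
t 2.65 pos [ 0.4813 -0.3206  0.0107] toolx [ 0.001 -0.001 -1.   ] jawdeg -102.31 F [ 0.1 -0.7  0.1] w 0.698
shift frac [-0.0005  0.0006  0.0007] turn deg -0.01 frac -0.0001 q6 0.99
```

```bash
python3 -m inch '[[0.1,[-0.004,0,0],0],[-0.2,[-0.004,0,0],0],[-1,[-0.004,0,0],0],[-1,[-0.004,0,0],0],[-1,[-0.004,0,0],0]]';python3 -m inch '[[-1,[0,0,0],0],[-1,[0,0,0],0],[-1,[0,0,0],0]]'; python3 g.py .4815 -.321 .05 -12.3
python3 - <<'E'
from rig import eyes; import cv2
c=eyes.camera("wrist"); cv2.imwrite("pics/w2.png",c["image"][:,:,::-1])
E
```

```text
t: 3.15
eef_pos: [0.4815, -0.3209, 0.013]
tcp_rot: [0.551, 0.443, -0.551, 0.444]
wrist_force: [-0.7, 0.3, 6.8]
grip_width: 0.358
t: 3.45
eef_pos: [0.4815, -0.3209, 0.013]
tcp_rot: [0.551, 0.443, -0.551, 0.444]
wrist_force: [-0.1, 0.9, 5.6]
grip_width: 0.355
t 3.45 pos [ 0.4815 -0.3209  0.013 ] toolx [ 0.001 -0.001 -1.   ] jawdeg -102.31 F [-0.1  0.9  5.6] w 0.355
shift frac [-0.074   0.0001  0.0002] turn deg -0.01 frac -0.0001 q6 0.99
```

View pics/w2.png

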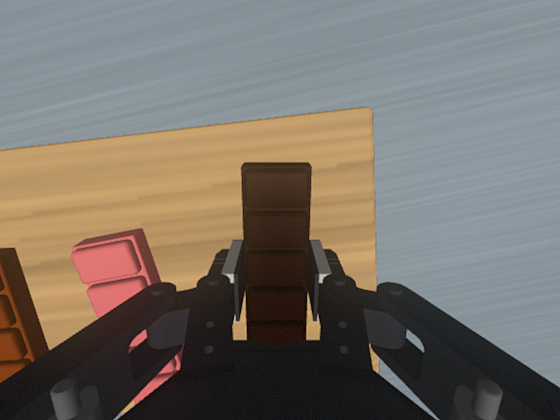

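The bar is gripped (opening 0.355, about 30 mm). Now I lift it.

```bash
python3 -m inch '[[-1,[-0.04,0,0],0],[-1,[-0.1,0,0],0],[-1,[-0.18,0,0],0],[-1,[-0.22,0,0],0],[-1,[-0.22,0,0],0]]';python3 -m inch '[[-1,[0,0,0],0],[-1,[0,0,0],0]]'; python3 g.py .523 .2155 .12 -6.7
```

```text
t: 4.0
eef_pos: [0.4827, -0.3221, 0.1257]
tcp_rot: [0.551, 0.441, -0.55, 0.446]
wrist_force: [0.2, -0.0, -0.2]
grip_width: 0.356
t: 4.2
eef_pos: [0.48, -0.3194, 0.1202]
tcp_rot: [-0.551, -0.445, 0.551, -0.442]
wrist_force: [0.4, 0.3, -1.1]
grip_width: 0.357
t 4.2 pos [ 0.48   -0.3194  0.1202] toolx [-0.002  0.002 -1.   ] jawdeg -102.31 F [ 0.4  0.3 -1.1] w 0.357
shift frac [ 0.0025 -0.1441 -1.0636] turn deg -5.61 frac -0.0624 q6 0.99
```

```bash
python3 -m inch '[[-1,[0,-0.007,-0.05],-0.01],[-1,[0,-0.02,-0.13],-0.02],[-1,[0,-0.033,-0.22],-0.03],[-1,[0,-0.045,-0.31],-0.04],[-1,[0,-0.06,-0.4],-0.06]]';python3 -m inch '[[-1,[0,-0.012,-0.09],0],[-1,[0,-0.024,-0.18],0],[-1,[0,-0.036,-0.27],0],[-1,[0,-0.048,-0.35],0],[-1,[0,-0.056,-0.41],0]]'; python3 g.py .523 .2155 .12 -6.7
```

```text
t: 4.7
eef_pos: [0.4931, -0.1165, 0.1203]
tcp_rot: [-0.529, -0.47, 0.53, -0.468]
wrist_force: [0.9, 0.4, -1.2]
grip_width: 0.359
t: 5.2
eef_pos: [0.4894, 0.0908, 0.1203]
tcp_rot: [-0.528, -0.47, 0.53, -0.468]
wrist_force: [0.1, -1.4, -0.2]
grip_width: 0.359
t 5.2 pos [0.4894 0.0908 0.1203] toolx [-0.003  0.001 -1.   ] jawdeg -96.84 F [ 0.1 -1.4 -0.2] w 0.359
shift frac [ 0.0005  0.0371 -0.2557] turn deg -0.14 frac -0.0015 q6 1.63
```

```bash
python3 -m inch '[[-1,[0,0.012,-0.08],0],[-1,[0,0.024,-0.16],0],[-1,[0,0.034,-0.22],0],[-1,[0,0.037,-0.24],0],[-1,[0,0.037,-0.25],0]]';python3 -m inch '[[-1,[0,0,0],0],[-1,[0,0,0],0],[-1,[0,0,0],0]]'; python3 g.py .523 .2155 .12 -6.7
python3 - <<'E'
from rig import eyes; import cv2,numpy as np
for n in ["wrist","top","scene"]:
    c=eyes.camera(n); cv2.imwrite(f"pics/{n}3.png",c["image"][:,:,::-1]); np.savez(f"{n}3.npz",**c)
E
```

```text
t: 5.7
eef_pos: [0.5236, 0.2108, 0.1204]
tcp_rot: [-0.528, -0.47, 0.53, -0.469]
wrist_force: [-0.0, -0.5, -1.2]
grip_width: 0.359
t: 6.0
eef_pos: [0.5244, 0.209, 0.1219]
tcp_rot: [-0.529, -0.469, 0.53, -0.469]
wrist_force: [-0.3, 0.4, -0.3]
grip_width: 0.359
t 6.0 pos [0.5244 0.209  0.1219] toolx [-0. -0. -1.] jawdeg -96.99 F [-0.3  0.4 -0.3] w 0.359
shift frac [ 0.0038 -0.0043 -0.0125] turn deg -0.29 frac -0.0032 q6 1.86
```

View pics/wrist3.png

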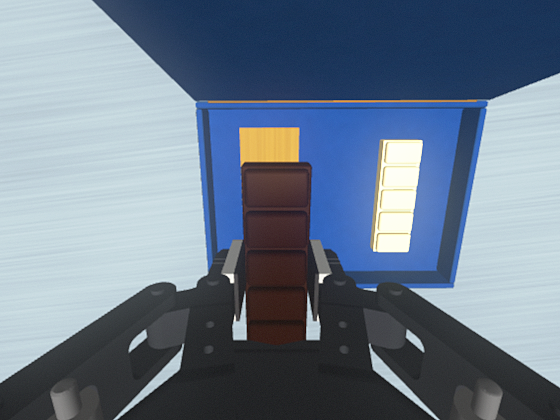

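View pics/scene3.png

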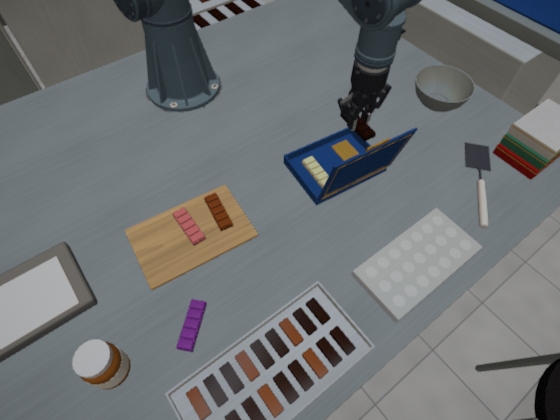

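The wrist view shows the bar held straight, with its far edge at row 163, and the card's far edge at row 128, columns 240–299. I'll compare the two in the same camera.

```bash
python3 - <<'E'
from h import *
c=dict(np.load("wrist3.npz")); a=np.radians(-6.85); ex=np.array([np.cos(a),np.sin(a)]);ey=np.array([-ex[1],ex[0]])
tcp=np.array([.5244,.209])
def rel(uv,z): 
    P=ray(c,uv,z)[:,:2]-tcp; return (np.c_[P@ex,P@ey]*1000).round(1)
print("bar far top edge", rel([(246,163),(308,163)],.135), "depth z", np.median(depthpts(c,np.pad(np.ones((20,40),bool),((170,230),(255,265)))),0))
print("card far edge", rel([(239.5,127.5),(299.5,127.5)],.008))
print("card far mid+half -> centre rel", rel([(269.5,127.5)],.008)-[60,0])
print("rim inner/outer back corners", rel([(198,101),(487,101),(455,287),(198,101)],.03))
print("rim yaw", np.degrees(np.arctan2(*(ray(c,[(487,101)],.03)-ray(c,[(198,101)],.03))[0][:2])))
# ivory
I=c["image"].astype(int); m=blob((I.min(2)>170)&(np.arange(560)[None]>370)&(np.arange(560)[None]<430)&(np.arange(420)[:,None]>135)&(np.arange(420)[:,None]<256),(395,195))
print("ivory",rect(c,m,.021))
t=dict(np.load("top3.npz"));cv2.imwrite("pics/top3z.png",cv2.resize(t["image"][140:300,110:310,::-1],None,fx=4,fy=3.75))
E
```

```text
bar far top edge [[ 51.6  14.2]
 [ 51.5 -13. ]] depth z [0.56909614 0.20533829 0.13780664]
card far edge [[ 61.5  31.4]
 [ 61.3 -18.9]]
card far mid+half -> centre rel [[1.4 6.3]]
rim inner/outer back corners [[  81.7   59.2]
 [  81.2 -157.4]
 [ -77.4 -159.7]
 [  81.7   59.2]]
rim yaw -173.01380086418052
ivory (515.1129150390625, 107.72763061523438, 98.1324234008789, 32.197998046875, -6.797271728515625, array([517.93255721, 107.01165413]))
```

```bash
python3 -m inch '[[-1,[0.04,0,-0.0114],0],[-1,[0.1,0,-0.0114],0],[-1,[0.15,0,-0.0114],0],[-1,[0.16,0,-0.0114],0]]';python3 -m inch '[[-1,[0,0,0],0],[-1,[0,0,0],0],[-1,[0,0,0],0]]'; python3 g.py .525 .2147 .009 -6.8
```

```text
t: 6.55
eef_pos: [0.5228, 0.215, 0.0391]
tcp_rot: [-0.528, -0.47, 0.531, -0.468]
wrist_force: [-0.7, -0.7, -1.3]
grip_width: 0.355
t: 6.85
eef_pos: [0.5266, 0.216, 0.0437]
tcp_rot: [0.53, 0.468, -0.528, 0.469]
wrist_force: [-0.3, -0.1, -0.8]
grip_width: 0.364
t 6.85 pos [0.5266 0.216  0.0437] toolx [ 0.003  0.001 -1.   ] jawdeg -96.91 F [-0.3 -0.1 -0.8] w 0.364
shift frac [ 0.0694 -0.003   0.0031] turn deg -0.11 frac -0.0012 q6 1.87
```

```bash
python3 -m inch '[[-1,[0.01,-0.003,0.003],0],[-1,[0.025,-0.003,0.003],0],[-1,[0.04,-0.003,0.003],0],[-1,[0.055,-0.003,0.003],0],[-1,[0.06,-0.003,0.003],0]]';python3 -m inch '[[-1,[0,0,0],0],[-1,[0,0,0],0],[-1,[0,0,0],0],[-1,[0,0,0],0]]'; python3 g.py .525 .2147 .009 -6.8
```

```text
t: 7.35
eef_pos: [0.5226, 0.2143, 0.0105]
tcp_rot: [-0.529, -0.469, 0.53, -0.469]
wrist_force: [-0.6, 0.8, -0.6]
grip_width: 0.355
t: 7.75
eef_pos: [0.5239, 0.2146, 0.0124]
tcp_rot: [0.529, 0.469, -0.529, 0.469]
wrist_force: [-0.0, -0.7, -0.4]
grip_width: 0.355
t 7.75 pos [0.5239 0.2146 0.0124] toolx [ 0.001  0.    -1.   ] jawdeg -96.9 F [-0.  -0.7 -0.4] w 0.355
shift frac [ 0.0067  0.0022 -0.0005] turn deg -0.1 frac -0.0012 q6 1.87
```

```bash
python3 -m inch '[[-1,[0.002,0.002,0],0],[-1,[0.003,0.002,0],0],[-1,[0.004,0.002,0],0],[-1,[0.004,0.002,0],0],[-1,[0.004,0.002,0],0]]'; python3 g.py .525 .2147 .009 -6.8;python3 -m inch '[[-1,[0.001,0,0],0],[-1,[0.002,0,0],0],[-1,[0.002,0,0],0],[-1,[0.002,0,0],0]]'; python3 g.py .525 .2147 .009 -6.8
```

```text
t: 8.25
eef_pos: [0.5245, 0.2144, 0.01]
tcp_rot: [-0.529, -0.469, 0.529, -0.469]
wrist_force: [0.5, 0.1, 0.2]
grip_width: 0.36
t 8.25 pos [0.5245 0.2144 0.01  ] toolx [-0. -0. -1.] jawdeg -96.91 F [0.5 0.1 0.2] w 0.36
shift frac [ 0.002   0.0009 -0.0007] turn deg -0.11 frac -0.0012 q6 1.87
t: 8.65
eef_pos: [0.5246, 0.2144, 0.009]
tcp_rot: [0.529, 0.469, -0.529, 0.469]
wrist_force: [-0.3, 0.4, -0.8]
grip_width: 0.358
t 8.65 pos [0.5246 0.2144 0.009 ] toolx [ 0.  0. -1.] jawdeg -96.91 F [-0.3  0.4 -0.8] w 0.358
shift frac [ 0.0001  0.0008 -0.0007] turn deg -0.11 frac -0.0012 q6 1.87
```

```bash
for i in 1 2; do python3 -m inch '[[-1,[0.001,0,0],0],[-1,[0.001,0,0],0],[-1,[0.001,0,0],0]]'|grep -E 'eef_pos|force'; done
```

```text
eef_pos: [0.5246, 0.2144, 0.0089]
wrist_force: [-2.4, -0.8, 5.7]
eef_pos: [0.5246, 0.2145, 0.009]
wrist_force: [-4.9, -1.7, 9.8]
```

Contact is felt (10 N). Now I release slowly.

```bash
python3 -m inch '[[-1,[-0.001,0,0],0],[-0.2,[-0.001,0,0],0],[-0.1,[-0.001,0,0],0],[0,[-0.001,0,0],0],[0.15,[-0.001,0,0],0]]'; python3 -m inch '[[0.15,[0,0,0],0],[0.15,[-0.01,0,0],0],[0.15,[-0.05,0,0],0],[0.15,[-0.12,0,0],0],[0.15,[-0.2,0,0],0]]';python3 -m inch '[[0,[-0.1,0,0],0],[-0.5,[-0.2,0,0],0],[-1,[-0.25,0,0],0],[-1,[-0.25,0,0],0]]'
python3 - <<'E'
from rig import eyes; import cv2,numpy as np
for n in ["wrist","scene"]:
    c=eyes.camera(n); cv2.imwrite(f"pics/{n}4.png",c["image"][:,:,::-1]); np.savez(f"{n}4.npz",**c)
E
```

```text
t: 9.75
eef_pos: [0.5245, 0.2144, 0.0083]
tcp_rot: [-0.529, -0.469, 0.529, -0.469]
wrist_force: [0.1, 0.0, 0.4]
grip_width: 0.577
t: 10.25
eef_pos: [0.5234, 0.2142, 0.1087]
tcp_rot: [-0.528, -0.469, 0.53, -0.468]
wrist_force: [0.6, 0.6, 0.6]
grip_width: 0.573
t: 10.65
eef_pos: [0.5273, 0.215, 0.2396]
tcp_rot: [0.532, 0.467, -0.526, 0.471]
wrist_force: [0.5, -0.2, -0.5]
grip_width: 0.007
```

View pics/wrist4.png

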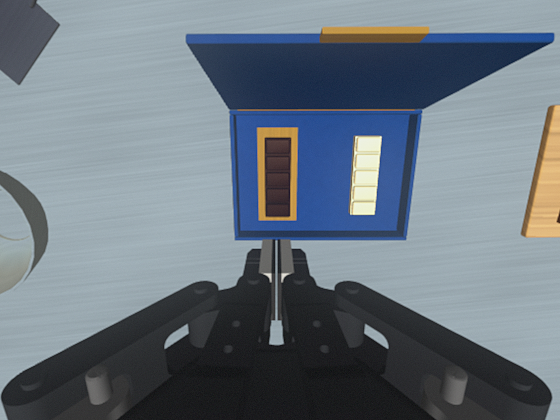

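The wrist view shows the dark bar centred on the gold card (card columns 257–298, bar 264–292), flat and along it. The ivory bar hasn't moved. Next comes the lid, so I go up and over behind it.

```bash
python3 -m inch '[[-1,[-0.1,0,0],0],[-1,[-0.14,0,0],0],[-1,[-0.14,0,0.05],0]]'; python3 g.py .675 .1415 .3 -6.85
```

```text
t: 11.05
eef_pos: [0.5225, 0.1912, 0.3055]
tcp_rot: [0.53, 0.469, -0.527, 0.47]
wrist_force: [-0.5, -0.6, -0.1]
grip_width: 0.002
t 11.05 pos [0.5225 0.1912 0.3055] toolx [ 0.003  0.001 -1.   ] jawdeg -96.76 F [-0.5 -0.6 -0.1] w 0.002
shift frac [0.0118 0.3146 0.0629] turn deg 0.09 frac 0.0011 q6 1.83
```

View pics/scene4.png

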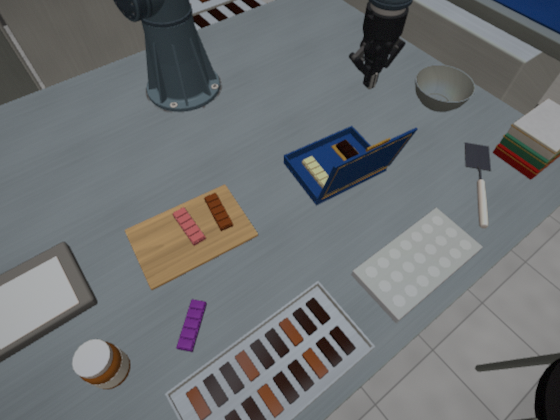

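```bash
python3 -m inch '[[-1,[0,0.07,0.015],0],[-1,[0,0.14,0.03],0],[-1,[0,0.21,0.045],0],[-1,[0,0.27,0.06],0],[-1,[0,0.315,0.06],0]]';python3 -m inch '[[-1,[0,0,0],0],[-1,[0,0,0],0],[-1,[0,0,0],0]]'; python3 g.py .675 .1415 .145 -6.85
```

```text
t: 11.55
eef_pos: [0.6749, 0.1392, 0.3]
tcp_rot: [-0.528, -0.469, 0.531, -0.468]
wrist_force: [-0.2, -0.0, 0.3]
grip_width: 0.0
t: 11.85
eef_pos: [0.6731, 0.1412, 0.3022]
tcp_rot: [-0.528, -0.47, 0.53, -0.468]
wrist_force: [0.8, 0.8, 0.5]
grip_width: 0.0
t 11.85 pos [0.6731 0.1412 0.3022] toolx [-0.003  0.    -1.   ] jawdeg -96.88 F [0.8 0.8 0.5] w 0.0
shift frac [ 0.3144  0.0045 -0.0011] turn deg -0.03 frac -0.0003 q6 1.73
```

```bash
python3 -m inch '[[-1,[0.08,0.004,0],0],[-1,[0.16,0.004,0],0],[-1,[0.24,0.004,0],0],[-1,[0.295,0.004,0],0],[-1,[0.295,0.004,0],0]]';python3 -m inch '[[-1,[0,-0.01,0],0],[-1,[0,-0.03,0],0],[-1,[0,-0.05,0],0],[-1,[0,-0.07,0],0],[-1,[0,-0.09,0],0]]'; python3 g.py .675 .1415 .145 -6.85
python3 - <<'E'
from rig import eyes; import cv2,numpy as np
c=eyes.camera("scene"); cv2.imwrite("pics/s5.png",cv2.resize(c["image"][20:240,220:500,::-1],None,fx=2.5,fy=2.5))
E
```

```text
t: 12.35
eef_pos: [0.6719, 0.141, 0.1506]
tcp_rot: [-0.526, -0.471, 0.532, -0.467]
wrist_force: [-0.2, 0.5, -1.0]
grip_width: 0.001
t: 12.85
eef_pos: [0.6341, 0.1461, 0.1609]
tcp_rot: [0.532, 0.467, -0.527, 0.471]
wrist_force: [3.4, -0.2, 13.6]
grip_width: 0.002
t 12.85 pos [0.6341 0.1461 0.1609] toolx [ 0.01  0.   -1.  ] jawdeg -96.9 F [ 3.4 -0.2 13.6] w 0.002
shift frac [ 0.0326  0.0819 -0.0006] turn deg -0.05 frac -0.0006 q6 1.74
```

View pics/s5.png

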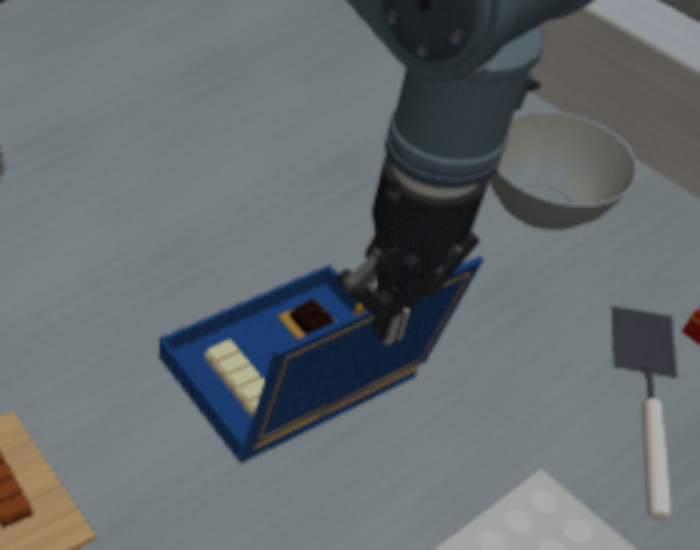

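Force z of 13.6 N suggests the hand's linkage is touching the lid's top edge. I back off slightly and raise.

```bash
python3 -m inch '[[-1,[0,0.02,0],0],[-1,[-0.01,0.02,0],0],[-1,[-0.035,0.02,0],0],[-1,[-0.035,0.02,0],0],[-1,[-0.035,0.02,0],0]]'; python3 g.py .675 .1415 .145 -6.85
python3 - <<'E'
from rig import eyes; import cv2,numpy as np
c=eyes.camera("top"); cv2.imwrite("pics/t6.png",cv2.resize(c["image"][100:300,60:310,::-1],None,fx=3,fy=3))
c=eyes.camera("scene"); cv2.imwrite("pics/s6.png",cv2.resize(c["image"][20:240,220:500,::-1],None,fx=2.5,fy=2.5))
E
```

```text
t: 13.4
eef_pos: [0.6418, 0.1448, 0.1741]
tcp_rot: [0.53, 0.469, -0.529, 0.469]
wrist_force: [-0.6, 0.0, -0.4]
grip_width: -0.0
t 13.4 pos [0.6418 0.1448 0.1741] toolx [ 0.001  0.    -1.   ] jawdeg -96.91 F [-0.6  0.  -0.4] w -0.0
shift frac [ 0.0583  0.0666 -0.0013] turn deg -0.06 frac -0.0007 q6 1.73
```

View pics/t6.png

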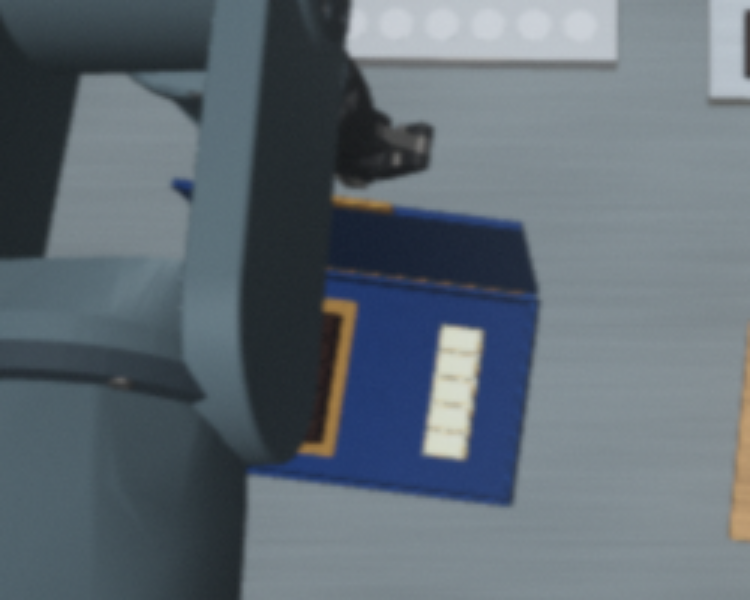

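View pics/s6.png

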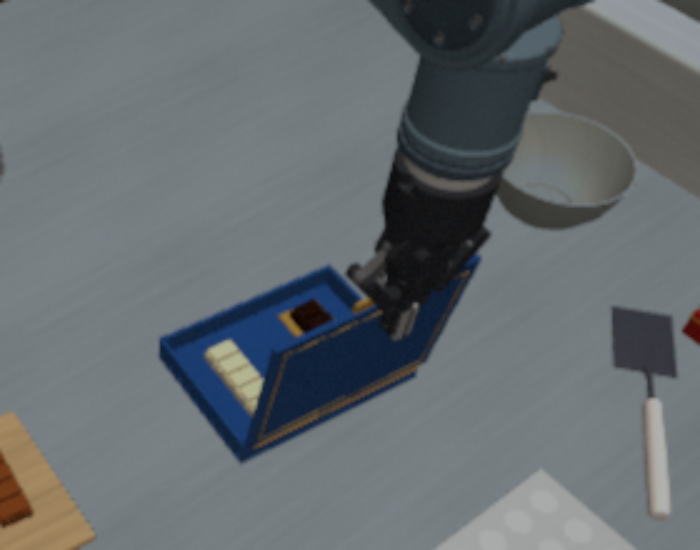

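```bash
python3 -m inch '[[-1,[0.005,-0.03,0],0],[-1,[0.007,-0.052,0],0],[-1,[0.008,-0.076,0],0],[-1,[0.009,-0.1,0],0],[-1,[0.009,-0.1,0],0]]'; python3 g.py .675 .1415 .145 -6.85
python3 - <<'E'
from rig import eyes; import cv2,numpy as np
c=eyes.camera("scene"); cv2.imwrite("pics/s7.png",cv2.resize(c["image"][20:240,220:500,::-1],None,fx=2.5,fy=2.5))
E
```

```text
t: 14.0
eef_pos: [0.5902, 0.1512, 0.1686]
tcp_rot: [-0.529, -0.47, 0.53, -0.469]
wrist_force: [-0.9, -0.2, 0.8]
grip_width: 0.001
t 14.0 pos [0.5902 0.1512 0.1686] toolx [-0.002  0.    -1.   ] jawdeg -96.87 F [-0.9 -0.2  0.8] w 0.001
shift frac [ 0.0468  0.1707 -0.0011] turn deg -0.02 frac -0.0003 q6 1.75
```

View pics/s7.png

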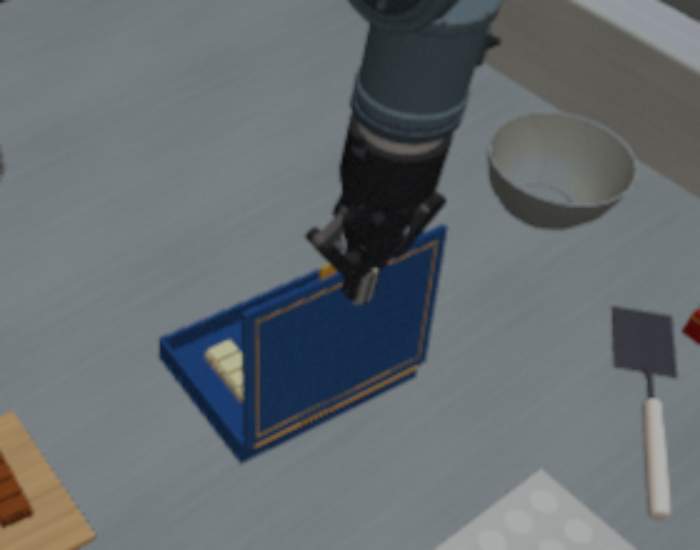

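The lid is now past upright, at about 80°, and following the fingers. I continue along the arc.

```bash
python3 -m inch '[[-1,[0.009,-0.044,0],0],[-1,[0.028,-0.089,0],0],[-1,[0.054,-0.13,0],0],[-1,[0.087,-0.166,0],0],[-1,[0.087,-0.166,0],0]]'; python3 g.py .675 .1415 .145 -6.85
python3 - <<'E'
from rig import eyes; import cv2,numpy as np
c=eyes.camera("scene"); cv2.imwrite("pics/s8.png",cv2.resize(c["image"][20:240,220:500,::-1],None,fx=2.5,fy=2.5))
E
```

```text
t: 14.55
eef_pos: [0.5064, 0.161, 0.1233]
tcp_rot: [-0.528, -0.47, 0.531, -0.468]
wrist_force: [0.1, 0.4, -0.5]
grip_width: -0.002
t 14.55 pos [0.5064 0.161  0.1233] toolx [-0.006 -0.    -1.   ] jawdeg -96.87 F [ 0.1  0.4 -0.5] w -0.002
shift frac [-0.0454  0.3393 -0.0016] turn deg -0.02 frac -0.0003 q6 1.77
```

View pics/s8.png

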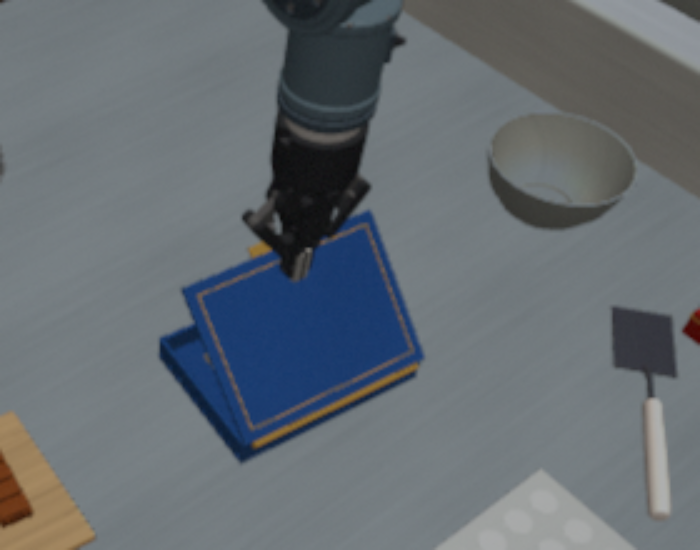

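```bash
python3 -m inch '[[-1,[0.035,-0.028,0],0],[-1,[0.078,-0.05,0],0],[-1,[0.12,-0.066,0],0],[-1,[0.135,-0.068,0],0],[-1,[0.135,-0.068,0],0]]'; python3 -m inch '[[-1,[0,0,0],0],[-1,[0,0,0],0]]';python3 g.py .47 .166 .0365 -6.85
python3 - <<'E'
from rig import eyes; import cv2,numpy as np
c=eyes.camera("scene"); cv2.imwrite("pics/s9.png",cv2.resize(c["image"][20:240,220:500,::-1],None,fx=2.5,fy=2.5))
E
```

```text
t: 15.1
eef_pos: [0.4764, 0.1647, 0.0578]
tcp_rot: [-0.529, -0.469, 0.53, -0.469]
wrist_force: [0.3, 0.6, 0.6]
grip_width: 0.002
t: 15.3
eef_pos: [0.4774, 0.1649, 0.0593]
tcp_rot: [0.53, 0.468, -0.529, 0.469]
wrist_force: [0.9, -0.6, -0.8]
grip_width: -0.002
t 15.3 pos [0.4774 0.1649 0.0593] toolx [ 0.002  0.    -1.   ] jawdeg -96.92 F [ 0.9 -0.6 -0.8] w -0.002
shift frac [ 0.0456 -0.0152 -0.0003] turn deg -0.07 frac -0.0008 q6 1.79
```

View pics/s9.png

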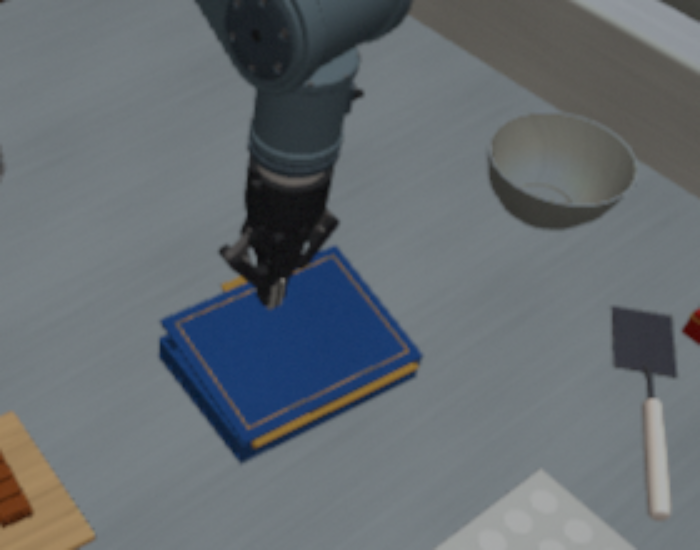

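The lid is at about 7°. I press down in small steps and watch the force.

```bash
python3 -m inch '[[-1,[0.012,-0.004,0],0],[-1,[0.024,-0.004,0],0],[-1,[0.036,-0.004,0],0],[-1,[0.036,-0.004,0],0],[-1,[0.036,-0.004,0],0]]'; python3 -m inch '[[-1,[0.003,0,0],0],[-1,[0.003,0,0],0],[-1,[0.003,0,0],0]]';python3 -m inch '[[-1,[0.003,0,0],0],[-1,[0.003,0,0],0],[-1,[0.003,0,0],0]]'
```

```text
t: 15.85
eef_pos: [0.4734, 0.1651, 0.0396]
tcp_rot: [-0.529, -0.469, 0.53, -0.469]
wrist_force: [-0.2, -0.7, -0.1]
grip_width: -0.001
t: 16.15
eef_pos: [0.4738, 0.1652, 0.0386]
tcp_rot: [0.529, 0.469, -0.529, 0.469]
wrist_force: [-0.2, 0.4, 0.5]
grip_width: 0.001
t: 16.45
eef_pos: [0.4737, 0.1651, 0.037]
tcp_rot: [-0.529, -0.469, 0.529, -0.469]
wrist_force: [0.6, 1.5, 0.4]
grip_width: -0.004
```

```bash
for i in 1 2; do python3 -m inch '[[-1,[0.001,0,0],0],[-1,[0.002,0,0],0],[-1,[0.002,0,0],0]]'|grep -E 'eef_pos|force';done
```

```text
eef_pos: [0.4738, 0.1652, 0.0365]
wrist_force: [-2.4, 0.0, 5.8]
eef_pos: [0.4739, 0.1652, 0.0364]
wrist_force: [-5.6, -1.0, 16.1]
```

The lid is solid at z = 0.0364, where its top should be when shut. I lift off and check.

```bash
python3 -m inch '[[-1,[0.002,0,0],0],[-1,[0.002,0,0],0]]'|grep force; python3 -m inch '[[-1,[-0.02,0,0],0],[-1,[-0.1,0,0],0],[-1,[-0.2,0,0],0],[-1,[-0.3,0,0],0]]'; python3 -m inch '[[-1,[0,0,0.09],0],[-1,[0,0,0.18],0],[-1,[0,0,0.27],0],[-1,[0,0,0.35],0],[-1,[0,0,0.35],0]]'
python3 - <<'E'
from rig import eyes; from h import *
for n,sl in [("scene",np.s_[100:240,270:430]),("top",np.s_[140:290,110:270])]:
    c=eyes.camera(n); cv2.imwrite(f"pics/{n}9.png",cv2.resize(c["image"][sl][...,::-1],None,fx=3.5,fy=3.5))
    if n=="top":
        h=cv2.cvtColor(c["image"],cv2.COLOR_RGB2HSV); m=blob((h[...,0]>100)&(h[...,0]<130)&(h[...,1]>110),(187,228))
        P=depthpts(c,cv2.erode(m.astype(np.uint8),np.ones((7,7)))>0); A=np.c_[P[:,:2],np.ones(len(P))]; s=np.linalg.lstsq(A,P[:,2],rcond=None)[0]
        print(len(P),"slopes",s,"z mean",P[:,2].mean())
        m0=P[:,0]; print([round(float(np.median(P[(m0>a)&(m0<a+.03),2])),4) for a in (.45,.48,.51,.54,.57)])
E
```

```text
wrist_force: [-9.9, -1.2, 24.4]
t: 17.65
eef_pos: [0.473, 0.1651, 0.1853]
tcp_rot: [-0.529, -0.469, 0.53, -0.469]
wrist_force: [1.0, -0.1, 0.6]
grip_width: -0.001
t: 18.15
eef_pos: [0.4525, -0.0125, 0.1844]
tcp_rot: [-0.53, -0.467, 0.531, -0.468]
wrist_force: [0.5, 0.7, 0.8]
grip_width: 0.0
2092 slopes [-0.0025482  -0.00091303  0.03714113] z mean 0.035621106047208244
[0.0359, 0.0356, 0.0355, 0.0355, 0.0353]
```

View pics/scene9.png

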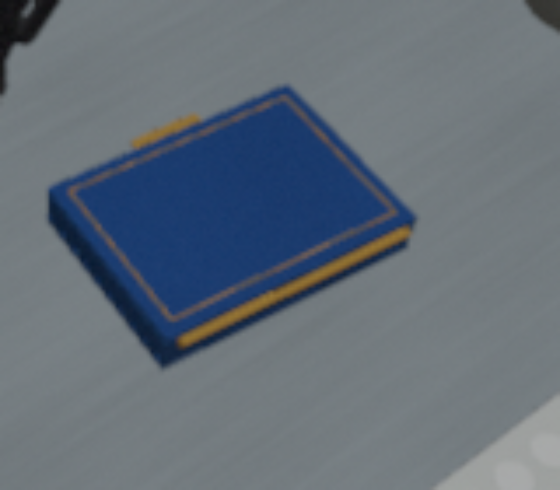

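View pics/top9.png

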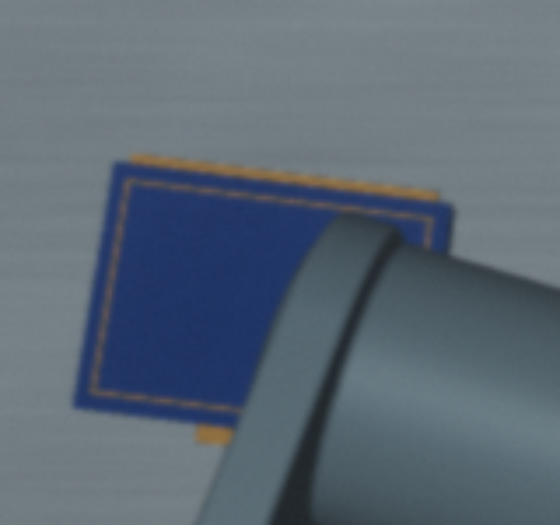

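Both views show the lid flat and shut: its slope is about 0.0025 and its top is at about 0.036 m. The arm is clear and touching nothing, so I let it settle and hand in.

```bash
python3 -m inch '[[-1,[0,0,0],0],[-1,[0,0,0],0],[-1,[0,0,0],0]]'; python3 -c "
from rig import ctrl
print(ctrl.sign_off())"
```

```text
t: 18.55
eef_pos: [0.4527, -0.0075, 0.1839]
tcp_rot: [-0.529, -0.47, 0.529, -0.469]
wrist_force: [-0.1, -0.2, -0.8]
grip_width: -0.006
the job is handed in; nothing more can be done
None
```

The dark bar is in the case on the gold card, the lid is shut, and I handed the job in at about 18.6 s.

- **Bar:** I lowered it until I felt it touch the card (about 10 N), then released it. The wrist camera then showed it centred on the card, flat and lengthwise, with the ivory bar where it had been.
- **Lid:** I pushed it over from behind and pressed it shut, with at most 24 N at the wrist. It stopped at z = 0.0364 m, against 0.0365 m expected. Depth readings afterwards showed it flat, with a slope of about 0.003 and the top at about 0.036 m.
- **What disagreed:**
  - The cameras put the dark bar up to about 6 mm apart. I used a value between them, and the bar was gripped about 1.5 mm off centre along its length.
  - On the first push, something (probably the finger linkage) touched the lid's top edge with about 14 N. I backed off, raised the hand and pushed again.
- **Not checked:** with the lid shut, I could not look at the bars again.

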